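# Lock out the saw: release the sprung fuse carrier and park it

## Robot

A 7-joint arm with a two-finger parallel gripper is mounted at the origin on the work surface; the furniture and walls round the work are solid. World frame = base frame: x ahead of the robot, y to its left, z up, the work surface at z = 0. Lengths are in m, angles in rad, forces in N, time in s.
With the tool pointing down it reaches from about 0.4 to 0.875 m from the base axis. Payload 6.5 kg.
Tool frame: the origin (TCP) lies between the finger pads, 19 mm behind the fingertips; this is the grasp point; z points along the fingers, y is the line along which they close (so a half turn about z gives the same grasp; the last joint's range is limited). The gripper opens to 88 mm and grips with 3 to 60 N. Pads are 18 mm wide; open, the fingers measure 123 mm over their backs; the gripper's body (75 mm by 187 mm) begins 45 mm behind the grasp point.
Start: joints at [-1.38, 0.536, -0.004, 1.538, 0.003, 1.067, -0.071], TCP at [0.165, 0.629, 0.257] pointing down, gripper open.
Joint ranges: [-2.7, 2.7], [-0.37, 2.16], [-1.27, 1.26], [0.24, 2.4], [-1.31, 4.45], [0.19, 1.91], [-2.76, 2.76]. Speed limits (rad/s): [2.39, 2.39, 3.14, 3.14, 3.14, 3.14, 3.14].

## Interface

Orientations are given as a unit quaternion [x, y, z, w].
In Python, from plant import bot, eyes gives the robot as it stands.
- The arm moves only by the shell command python3 -m inch 'ROWS' [OPENING] [FORCE]. ROWS is a JSON object whose one key "steps" holds a list of rows, each an object with "slide": the shift along the tool's x, y, z in m, a list of three; "angular": the turn, a rotation vector about the tool's x, y, z in degrees, a list of three. A call has 1 to 20 rows; each row shifts and turns the commanded pose from where the row before left it, along the tool's axes as they then stand; what a row does not reach is not made up. A row lasts 1/10 s, in which the tool goes at most 50 mm and 8.59 degrees, less where a joint would pass 70% of its speed; a pose out of reach is approached as far as the arm can. A call is refused whole if a number of a shift passes 0.05 or a number of a turn 8.59, either way. A call with a gripper value outside its range is refused whole. OPENING is the opening, from 0 (shut) to 1 (fully open), set as the call begins (- or left out, the last holds). The fingers move at their own pace and stop on an object; FORCE is the grip in N (left out, the last holds). Time passes only in rows, so rows that do not move let the fingers close. It gives the time, the measured TCP pose, the force, the opening and the grip force at its end, in the units of the state.
- bot.get_obs(): the state, without advancing time (a new reading comes with each control period).
- eyes.camera(name): name is "side" or "top"; returns the picture (420x560x3 uint8, blue, green, red); there is no depth.
- eyes.get_calibration(name): a dict with "camera_matrix" (3x3 intrinsics, pixels), "R" (3x3) and "t" (3): a world point X has camera coordinates R X + t. Camera axes: x right, y down, z forward; pixel columns grow to the right and rows downward; lengths in m; the calibration is good to about 2 mm. A picture is of the moment at which its call begins. get_calibration takes no time and is no camera call.
- bot.hand_in(): hands the job in; it is judged then, once.
The state is a dict: "t": time; "joint_positions": joint angles; "dq": joint speeds; "effort": joint torques, N m; "tool_pos": TCP position; "tool_rot": TCP orientation; "ft_force": force on the tool from outside, world axes, zero at the start; "wrist_torque": the same for the moment, N m; "gripper_width": finger opening in m; "finger_force": force on a finger pad.
Only numpy, scipy, OpenCV 4.12 (cv2) and the standard library are available. Lean on these libraries where they do the work, as an engineer would, in place of code of your own. Each camera call takes 0.05 s, during which the arm holds its last target. There are 200 camera calls.

## Task

Lock out the machine before the blade is changed: push the red fuse carrier down against its spring until it is felt to bottom, turn it anticlockwise from the red mark to the green mark, and lift it out of the grey fuse base. Then stand it upright in the hole of the wooden parking block, fully home, and let go. Do not force it: it breaks if pressed or turned against the base with more than 40 N; and do not knock over the blue spray can.

Things in the scene. Friction and masses are not known exactly. Their poses are not given: they have to be found in the camera images.
- fuse_carrier: Red and black bayonet fuse carrier, 83 mm tall, 0.14 kg (varies). Origin: lower end of the fuse; z up its axis. White fuse with brass foot, diameter 20, z 0-22; black barrel, diameter 32, z 22-48; red flange, diameter 52, z 48-55; red grip wing 44 long (x), 14 thick (y), z 55-83. At the start latched in the base, origin 20 mm above the base's origin, its x along the base's x (5 degrees of play).
- grip (a point): Point on the carrier's axis inside the grip wing, 73 mm above the carrier's origin and 10 mm below the wing's top, axes as the carrier: a good place for the TCP, pinching the wing across y (14 mm). A white line runs along the wing's top (x).
- lugs (a point): Point on the carrier's axis, 27.5 mm above its origin, between two brass lugs that point along the carrier's +x and -x (10 wide, 7 high, out to radius 22). Teeth in the base block turning until the carrier is pushed down 2 to 7 mm (hidden, differs each start). It bottoms on a hard ledge 2 mm below that depth (4 to 9 mm below the start); turned while held down there it passes the teeth.
- fuse_base: Grey box, 112 x 112 x 57 mm, black cable gland on its +x side, fixed to the table (place and yaw vary). Origin: centre of its underside, z up. The round well in its top (48 mm wide, lip 35.6 mm wide) lies on its z axis. Two red marks on the top, at its +x and -x: the carrier's white line points to them when latched.
- well (a point): Centre of the well's mouth, 57 mm above the base's origin, axes as the base. A spring in the well pushes the carrier up with 6 N when latched and 0.7 N more per mm of push (13 N at most); past that the hard ledge is felt as a steep rise. More than 40 N between carrier and base in any direction, spring included, damages it.
- green_mark (a point): One of two facing green marks on the base's top, 39 mm from the well's axis, 60 degrees (1.05 rad) anticlockwise from the red ones seen from above. With the white line at the green marks the lugs meet gaps in the lip: let up, the spring raises the carrier to 3 mm over its start height, and it lifts straight out. End stops lie 5 degrees before red and 5 degrees past green.
- park_block: Light wooden parking block, 100 x 100 x 35 mm, fixed to the table (place and yaw vary; it may have changed places with the fuse base). Origin: centre of its underside.
- park_hole (a point): Centre of the mouth of the block's hole, on its top face. Hole diameter 25 mm, depth 28 mm, slightly chamfered. Parked fully home, the fuse (20 wide, 22 long) is in the hole and the black barrel's shoulder rests on the block, so the carrier's origin is 22 mm below this point; any yaw will do.
- spray_can: Blue spray can with a red cap, 56 mm wide, 209 mm tall, standing loose to the left of the work, beyond the orange hose. Origin: centre of its underside, z up.
Things that resemble listed ones, but are neither listed nor needed, are in the scene too. Several things have the shape of the fuse_carrier; the one meant has the colours described above.

How it is judged:
On the way, in this order (a step that is already met when the one before it is completed fails the run):
1. the carrier is turned to the release position while still in the well of the base (angle between the x axis of fuse_carrier and the x axis of fuse_base, either way round above 0.85 rad and horizontal distance between fuse_carrier and fuse_base below 0.006 m and z of fuse_carrier in the frame of fuse_base below 0.028 m), for 0.1 s.
2. the carrier is lifted clear of the base (z of fuse_carrier in the frame of fuse_base above 0.06 m), for 0.1 s.
At the end, for the whole second after the job is handed in: The fuse carrier stands at rest and released in the parking block's hole: within 6 mm of the hole's axis, its shoulder within 3 mm of the block's top, upright within 0.1 rad; the spray can still stands (horizontal distance between fuse_carrier and park_hole below 0.006 m and z of fuse_carrier in the frame of park_hole below -0.019 m and angle between fuse_carrier's own z axis and vertical below 0.1 rad and linear speed of fuse_carrier below 0.02 m/s and contact force between fuse_carrier and the fingers below 0.1 N and angle between spray_can's own z axis and vertical below 0.3 rad); the robot touches nothing.
It fails at once if the carrier is forced against the fuse base with more than 40 N (contact force between fuse_carrier and fuse_base above 40 N).
It fails at once if the spray can is knocked over (angle between spray_can's own z axis and vertical above 0.5 rad).
It also fails if it takes over 58 s, if anything falls off the work surface, if the arm or the gripper's body presses on something with over 40 N, if the wrist force passes 120 N, or if a joint passes its speed limit or range.

## Working session

There is one attempt and no reset: what is moved stays moved. The work goes in short steps, Python scripts to look and compute and a shell command to move; the robot and the scene stay as the last step left them, time stands still between calls to the robot, and variables do not carry over. Pictures are saved under pics/ and viewed, at most 10 in all, crops included, and the job is handed in when it is done.

```bash
ls; mkdir -p pics; python3 - <<'E'
from plant import bot, eyes
import cv2,numpy as np
for n in("top","side"):
    cv2.imwrite(f"pics/{n}0.png",eyes.camera(n)); c=eyes.get_calibration(n)
    R=np.array(c["R"]);print(n,np.round(c["camera_matrix"],1).tolist(),np.round(R,3).tolist(),np.round(-R.T@np.array(c["t"]),3))
o=bot.get_obs();print({k:np.round(v,3).tolist() for k,v in o.items()})
E
```

```text
pics
top [[401.9, 0.0, 279.0], [0.0, 401.9, 207.1], [0.0, 0.0, 1.0]] [[-0.029, -0.999, 0.026], [-0.994, 0.026, -0.103], [0.103, -0.029, -0.994]] [0.481 0.116 1.143]
side [[398.3, 0.0, 275.3], [0.0, 398.3, 217.5], [0.0, 0.0, 1.0]] [[-1.0, -0.024, -0.02], [0.006, 0.481, -0.877], [0.031, -0.876, -0.481]] [0.544 1.206 0.699]
{'t': 0.1, 'joint_positions': [-1.38, 0.537, -0.004, 1.539, 0.003, 1.067, -0.071], 'dq': [0.0, -0.001, -0.001, -0.003, 0.001, -0.002, -0.0], 'effort': [0.002, -57.208, 0.993, -25.223, -0.056, 0.013, 0.0], 'tool_pos': [0.165, 0.628, 0.257], 'tool_rot': [0.128, 0.992, -0.001, -0.0], 'ft_force': [0.352, 0.431, -0.727], 'wrist_torque': [0.002, 0.045, 0.01], 'finger_force': 0.0, 'gripper_width': 0.088}
```

View pics/top0.png

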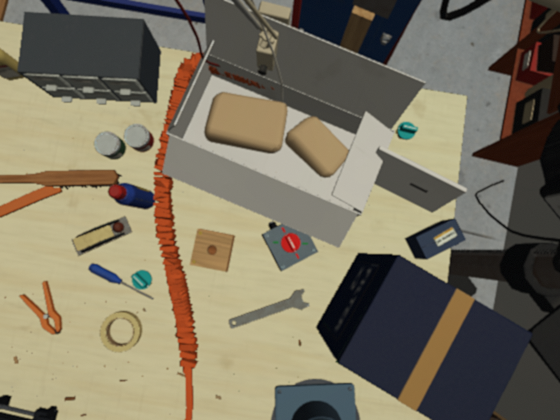

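View pics/side0.png

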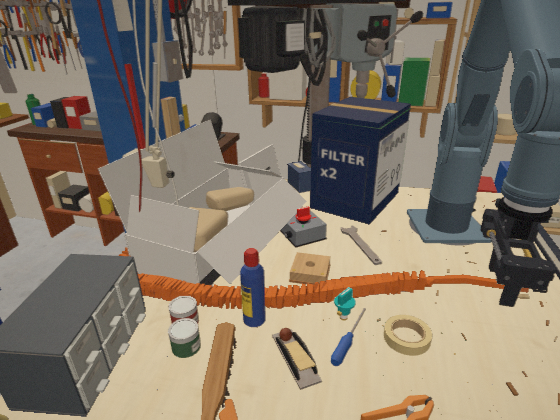

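```bash
cat > h.py <<'E'
from plant import bot, eyes
import cv2,numpy as np
def cal(n):
    c=eyes.get_calibration(n);return np.array(c["camera_matrix"]),np.array(c["R"]),np.array(c["t"])
def ray(n,px):
    K,R,t=cal(n);d=R.T@np.linalg.solve(K,[px[0],px[1],1]);return -R.T@t,d
def onplane(n,px,z):
    o,d=ray(n,px);return o+d*(z-o[2])/d[2]
def tri(pt,ps):
    (a,u),(b,v)=ray("top",pt),ray("side",ps)
    s=np.linalg.lstsq(np.c_[u,-v],b-a,rcond=None)[0];p,q=a+u*s[0],b+v*s[1]
    return (p+q)/2,np.linalg.norm(p-q)
def proj(n,X):
    K,R,t=cal(n);p=K@(R@np.array(X)+t);return p[:2]/p[2]
E
python3 - <<'E'
import cv2,numpy as np
a=cv2.imread("pics/top0.png")[195:295,180:330];b=cv2.imread("pics/side0.png")[185:285,240:390]
cv2.imwrite("pics/c0.png",np.vstack([cv2.resize(i,(800,533),interpolation=cv2.INTER_CUBIC)[:,:] for i in(a,)]))
cv2.imwrite("pics/c1.png",cv2.resize(b,(800,533),interpolation=cv2.INTER_CUBIC))
E
```

```text
(no output)
```

View pics/c0.png

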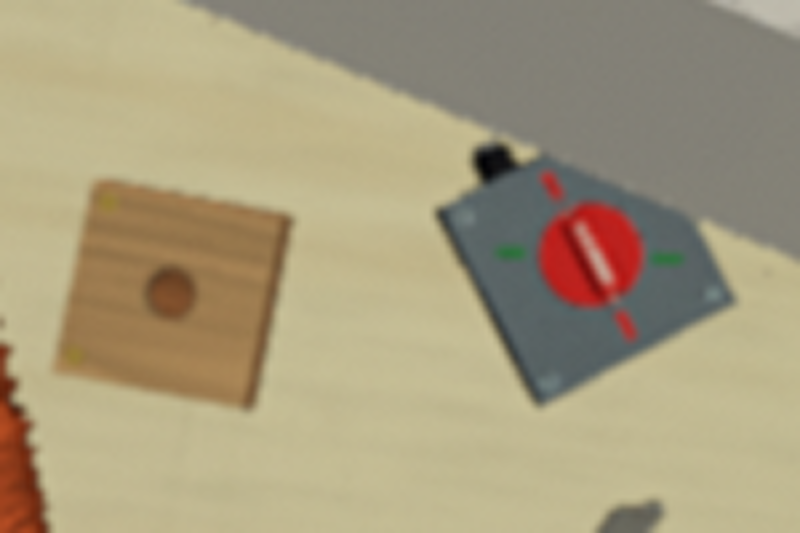

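View pics/c1.png

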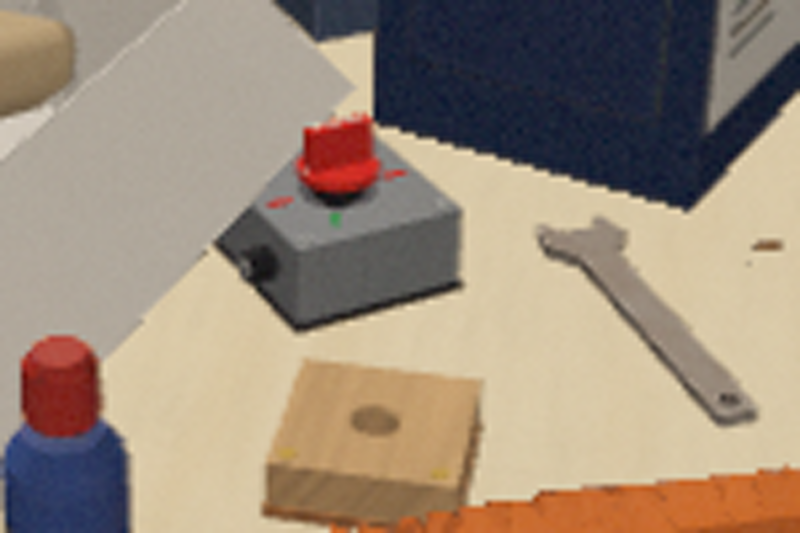

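```bash
python3 - <<'E'
from h import *
im=cv2.imread("pics/top0.png");hsv=cv2.cvtColor(im,cv2.COLOR_BGR2HSV)
H,S,V=[hsv[...,i].astype(int) for i in range(3)]
roi=np.zeros(H.shape,bool);roi[222:262,262:320]=1
def comps(m,lab,mn=4):
    n,l,s,c=cv2.connectedComponentsWithStats((m&roi).astype(np.uint8))
    for i in range(1,n):
        if s[i,4]>=mn: print(lab,c[i].round(1),s[i,4])
    return [(c[i],s[i,4],l==i) for i in range(1,n) if s[i,4]>=mn]
red=comps(((H<10)|(H>170))&(S>120)&(V>70),"red");gr=comps((H>40)&(H<85)&(S>90),"green",3)
big=max(red,key=lambda c:c[1])
M=[onplane("top",c,.057)[:2] for c,a,_ in red if a<big[1] and a>3]+[onplane("top",c,.057)[:2] for c,a,_ in gr]
print(np.round(M,4))
# white line
b=np.zeros(H.shape,np.uint8);b[cv2.convexHull(np.argwhere(big[2])[:,::-1].astype(np.int32))[:,0,1],cv2.convexHull(np.argwhere(big[2])[:,::-1].astype(np.int32))[:,0,0]]=1
hull=cv2.convexHull(np.argwhere(big[2])[:,::-1].astype(np.int32));mm=np.zeros(H.shape,np.uint8);cv2.fillConvexPoly(mm,hull,1)
w=np.argwhere((cv2.erode(mm,np.ones((3,3)))>0)&(S<140)&(V>110))[:,::-1].astype(float)
P=np.array([onplane("top",p,.103)[:2] for p in w]);c=P.mean(0);e=np.linalg.svd(P-c)[2][0]
print("line",len(w),w.mean(0),c.round(4),"yaw",np.degrees(np.arctan2(e[1],e[0])))
fl=onplane("top",big[0],.075);print("flange centroid",fl.round(4))
# park block hole and corners
hc=np.array([180+171*.1875-.4,195+293*.1875-.4]);print("hole@top35",onplane("top",hc,.035).round(4))
for q in [(95,180),(292,217),(250,410),(55,372)]:
    print("blk",onplane("top",(180+q[0]*.1875-.4,195+q[1]*.1875-.4),.035).round(4))
print("tri hole",tri(hc,(240+376*.1875-.4,185+420*.1875-.4)))
print("tri flapcorner",tri((343,244),(306,201.5)))
# wing top in side
print("side wing centre", tri(w.mean(0),(240+338*.1875,185+122*.1875)))
for n,q in (("can",(119,190)),):print(n,onplane("top",q,.2))
E
```

```text
red [283.1 229.4] 9
red [290.2 242.3] 272
red [297.  255.8] 10
green [275.4 241.9] 12
green [304.4 243.3] 11
[[0.5317 0.0743]
 [0.46   0.0391]
 [0.4988 0.096 ]
 [0.4929 0.0181]]
line 27 [291.         242.37037037] [0.4957 0.0567] yaw -153.644091296039
flange centroid [0.4962 0.0571 0.075 ]
hole@top35 [0.4834 0.2701 0.035 ]
blk [0.5423 0.3084 0.035 ]
blk [0.5205 0.2077 0.035 ]
blk [0.4229 0.2308 0.035 ]
blk [0.4451 0.3294 0.035 ]
tri hole (array([0.48210209, 0.27008311, 0.03592165]), np.float64(0.0025517977362238147))
tri flapcorner (array([ 0.4827388 , -0.08635066,  0.05566946]), np.float64(0.010513631813439419))
side wing centre (array([0.49432852, 0.05676822, 0.10377734]), np.float64(0.0027179671299619483))
can [0.62803528 0.46175766 0.2       ]
```

```bash
python3 - <<'E'
from h import *
def edge(t1,t2,pts):
    o,a=ray("top",t1);_,b=ray("top",t2);n=np.cross(a,b)
    for p in pts:
        c,d=ray("side",p);print(p,(c+d*((o-c)@n)/(d@n)).round(3))
print("free");edge((343,244),(165,172),[(306,201.5),(283,226.5),(260,251.6)])
cv2.imwrite("pics/c2.png",np.hstack([cv2.resize(cv2.imread("pics/top0.png")[40:260,150:430],(400,314)),cv2.resize(cv2.imread("pics/side0.png")[110:330,90:370],(400,314))]))
from scipy.spatial.transform import Rotation as Ro
print(Ro.from_quat(bot.get_obs()["tool_rot"]).as_matrix().round(3))
E
```

```text
free
(306, 201.5) [ 0.476 -0.118  0.04 ]
(283, 226.5) [0.56  0.075 0.045]
(260, 251.6) [0.626 0.227 0.048]
[[-0.967  0.254 -0.   ]
 [ 0.254  0.967 -0.001]
 [-0.    -0.002 -1.   ]]
```

View pics/c2.png

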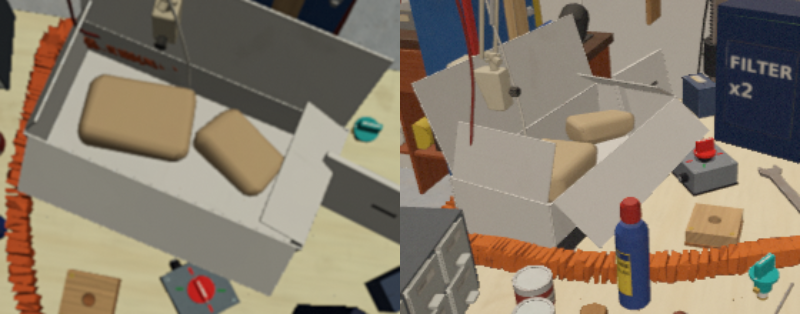

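```bash
python3 - <<'E'
from h import *
def edge(t1,t2,pts):
    o,a=ray("top",t1);_,b=ray("top",t2);n=np.cross(a,b)
    for p in pts:
        c,d=ray("side",p);print(p,(c+d*((o-c)@n)/(d@n)).round(3))
edge((167.5,131),(360,211),[(282,176.5),(240,215),(198.5,255)])
E
```

```text
(282, 176.5) [ 0.564 -0.132  0.135]
(240, 215) [0.689 0.142 0.125]
(198.5, 255) [0.78  0.338 0.111]
```

```bash
python3 -m inch '{"steps":[{"slide":[-0.033,-0.033,0],"angular":[0,0,0]},{"slide":[-0.033,-0.033,0],"angular":[0,0,0]},{"slide":[-0.033,-0.033,0],"angular":[0,0,0]},{"slide":[-0.033,-0.033,0],"angular":[0,0,0]},{"slide":[-0.033,-0.033,0],"angular":[0,0,0]},{"slide":[-0.033,-0.033,0],"angular":[0,0,0]},{"slide":[-0.033,-0.033,0],"angular":[0,0,0]},{"slide":[-0.033,-0.033,0],"angular":[0,0,0]},{"slide":[-0.033,-0.033,0],"angular":[0,0,0]},{"slide":[-0.033,-0.033,0],"angular":[0,0,0]},{"slide":[-0.033,-0.033,0],"angular":[0,0,0]},{"slide":[-0.033,-0.033,0],"angular":[0,0,0]},{"slide":[-0.033,-0.033,0],"angular":[0,0,0]},{"slide":[-0.033,-0.033,0],"angular":[0,0,0]}]}' 0.5
python3 -m inch '{"steps":[{"slide":[0,0,0],"angular":[0,0,8.5]},{"slide":[0,0,0],"angular":[0,0,8.5]},{"slide":[0,0,0],"angular":[0,0,8.5]},{"slide":[0,0,0],"angular":[0,0,8.5]},{"slide":[0,0,0],"angular":[0,0,8.5]},{"slide":[0,0,0],"angular":[0,0,8.5]},{"slide":[0,0,0],"angular":[0,0,8.5]},{"slide":[0,0,0],"angular":[0,0,8.5]},{"slide":[0,0,0],"angular":[0,0,8.5]},{"slide":[0,0,0],"angular":[0,0,8.5]},{"slide":[0,0,0],"angular":[0,0,8.5]},{"slide":[0,0,0],"angular":[0,0,8.5]},{"slide":[0,0,0],"angular":[0,0,8.5]},{"slide":[0,0,0],"angular":[0,0,8.5]},{"slide":[0,0,0],"angular":[0,0,8.5]},{"slide":[0,0,0],"angular":[0,0,8.5]},{"slide":[0,0,0],"angular":[0,0,3]}]}'
cat >> h.py <<'E'
from scipy.spatial.transform import Rotation as Ro
def go(x,y,z,tooly):
    "remaining shift in tool axes to a world target, turn about tool z"
    o=bot.get_obs();Rm=Ro.from_quat(o["tool_rot"]).as_matrix()
    print("t",round(o["t"],2),"pos",np.round(o["tool_pos"],4),"tool y yaw",np.degrees(np.arctan2(Rm[1,1],Rm[0,1])).round(2),"z",Rm[:,2].round(4))
    a=np.radians(tooly);T=np.c_[[np.sin(a),-np.cos(a),0],[np.cos(a),np.sin(a),0],[0,0,-1]]
    print("turn",np.degrees(Ro.from_matrix(Rm.T@T).as_rotvec()).round(2),"slide now",(Rm.T@(np.array([x,y,z])-o["tool_pos"])).round(4),"after turn",(T.T@(np.array([x,y,z])-o["tool_pos"])).round(4))
    print("F",np.round(o["ft_force"],2),"Tq",np.round(o["wrist_torque"],2),"q",np.round(o["joint_positions"],2),"grip",round(float(o["gripper_width"]),4),round(float(o["finger_force"]),1))
E
python3 -c "
from h import *
go(.496,.057,.093,-63.7)"
```

```text
t: 1.5
tool_pos: [0.4951, 0.0627, 0.2574]
tool_rot: [0.128, 0.992, 0.0, -0.0]
ft_force: [0.2, 0.8, -0.6]
gripper_width: 0.0439
finger_force: 0.0
t: 3.2
tool_pos: [0.4943, 0.0646, 0.2572]
tool_rot: [0.974, 0.225, -0.0, 0.0]
ft_force: [-0.5, 0.9, 0.0]
gripper_width: 0.0443
finger_force: 0.0
t 3.2 pos [0.4943 0.0646 0.2572] tool y yaw -63.98 z [-6.e-04 -3.e-04 -1.e+00]Traceback (most recent call last):
  File "<string>", line 3, in <module>
    go(.496,.057,.093,-63.7)
    ~~^^^^^^^^^^^^^^^^^^^^^^
  File "h.py", line 21, in go
    print("turn",np.degrees(Ro.from_matrix(Rm.T@T).as_rotvec()).round(2),"slide now",(Rm.T@(np.array([x,y,z])-o["tool_pos"])).round(4),"after turn",(T.T@(np.array([x,y,z])-o["tool_pos"])).round(4))
                            ~~~~~~~~~~~~~~^^^^^^^^
  File "scipy/spatial/transform/_rotation.pyx", line 1143, in scipy.spatial.transform._rotation.Rotation.from_matrix
ValueError: Non-positive determinant (left-handed or null coordinate frame) in rotation matrix 0: [[-9.99987692e-01  4.91959340e-03  6.43628307e-04]
 [ 4.91955915e-03  9.99987897e-01 -5.47910716e-05]
 [ 6.43890067e-04  5.16240297e-05  9.99999791e-01]].
```

```bash
sed -i 's/\[np.sin(a),-np.cos(a),0\]/[-np.sin(a),np.cos(a),0]/' h.py
python3 -c "
from h import *
go(.496,.057,.093,-63.7)"
```

```text
t 3.2 pos [0.4943 0.0646 0.2572] tool y yaw -63.98 z [-6.e-04 -3.e-04 -1.e+00]
turn [ 0.    0.04 -0.28] slide now [-0.0017  0.0075  0.1642] after turn [-0.0019  0.0075  0.1642]
F [-0.53  0.92  0.04] Tq [-0.08  0.1   0.01] q [-0.85  0.35  0.78  1.97 -0.3   0.95 -1.04] grip 0.0443 0.0
```

```bash
python3 -m inch '{"steps":[{"slide":[-0.002,0.0075,0.03],"angular":[0,0,0]},{"slide":[0,0,0.04],"angular":[0,0,0]},{"slide":[0,0,0.04],"angular":[0,0,0]},{"slide":[0,0,0.03],"angular":[0,0,0]},{"slide":[0,0,0.024],"angular":[0,0,0]},{"slide":[0,0,0],"angular":[0,0,0]}]}'
python3 -c "
from h import *
go(.496,.057,.093,-63.7)
cv2.imwrite('pics/d.png',np.hstack([cv2.resize(eyes.camera('top')[180:300,200:380],(400,267),interpolation=2),cv2.resize(eyes.camera('side')[140:260,220:400],(400,267),interpolation=2)]))"
```

```text
t: 3.8
tool_pos: [0.4951, 0.0566, 0.0915]
tool_rot: [0.974, 0.227, -0.002, 0.0]
ft_force: [-0.4, 2.1, 5.8]
gripper_width: 0.0439
finger_force: 3.0
t 3.8 pos [0.4951 0.0566 0.0915] tool y yaw -63.72 z [-0.0033 -0.0011 -1.    ]
turn [-0.03  0.2  -0.02] slide now [ 0.001   0.     -0.0015] after turn [ 0.001   0.     -0.0015]
F [-0.36  2.12  5.82] Tq [ 0.58  0.34 -0.01] q [-0.64  0.62  0.56  2.06 -0.56  0.62 -0.8 ] grip 0.0439 3.0
```

View pics/d.png

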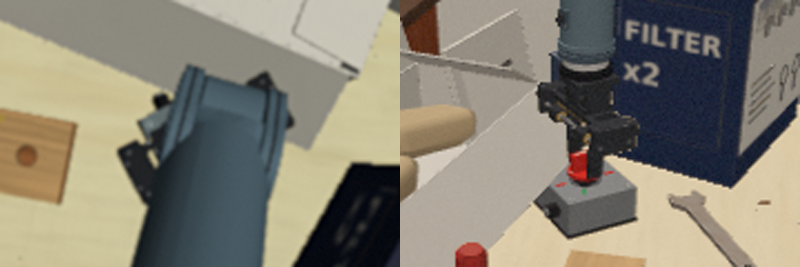

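```bash
python3 -m inch '{"steps":[{"slide":[0.001,0,-0.006],"angular":[0,0,0]},{"slide":[0,0,0],"angular":[0,0,0]}]}'
python3 -m inch '{"steps":[{"slide":[0,0,0],"angular":[0,0,0]},{"slide":[0,0,0],"angular":[0,0,0]},{"slide":[0,0,0],"angular":[0,0,0]},{"slide":[0,0,0],"angular":[0,0,0]},{"slide":[0,0,0],"angular":[0,0,0]}]}' 0 12
python3 -c "
from h import *
go(.496,.057,.097,-63.7)"
```

```text
t: 4.1
tool_pos: [0.498, 0.0575, 0.1009]
tool_rot: [0.974, 0.227, 0.001, 0.0]
ft_force: [0.1, 0.5, -1.1]
gripper_width: 0.0439
finger_force: 0.0
t: 4.6
tool_pos: [0.497, 0.0573, 0.0994]
tool_rot: [0.974, 0.227, -0.0, 0.0]
ft_force: [0.1, 0.3, 1.2]
gripper_width: 0.0141
finger_force: 12.0
t 4.6 pos [0.497  0.0573 0.0994] tool y yaw -63.72 z [-0. -0. -1.]
turn [-0.    0.   -0.02] slide now [-0.0011 -0.0002  0.0024] after turn [-0.0011 -0.0002  0.0024]
F [0.14 0.27 1.19] Tq [-0.03  0.16 -0.03] q [-0.65  0.61  0.58  2.06 -0.55  0.63 -0.81] grip 0.0141 12.0
```

```bash
python3 -m inch '{"steps":[{"slide":[0,0,0],"angular":[0,0,0]},{"slide":[0,0,0.001],"angular":[0,0,0]},{"slide":[0,0,0.001],"angular":[0,0,0]},{"slide":[0,0,0],"angular":[0,0,0]}]}' 0 45
for i in 1 2 ; do python3 -m inch '{"steps":[{"slide":[0,0,0.001],"angular":[0,0,0]},{"slide":[0,0,0],"angular":[0,0,0]}]}'; done
```

```text
t: 5.0
tool_pos: [0.4972, 0.0573, 0.0976]
tool_rot: [0.974, 0.227, 0.0, -0.0]
ft_force: [-1.1, -0.9, 4.6]
gripper_width: 0.0133
finger_force: 45.0
t: 5.2
tool_pos: [0.4972, 0.0572, 0.0966]
tool_rot: [0.974, 0.227, 0.0, -0.0]
ft_force: [-0.7, 0.7, 7.0]
gripper_width: 0.0133
finger_force: 45.0
t: 5.4
tool_pos: [0.4972, 0.0573, 0.0956]
tool_rot: [0.974, 0.227, 0.0, -0.0]
ft_force: [-1.1, -0.2, 7.3]
gripper_width: 0.0135
finger_force: 45.0
```

```bash
for i in 1 2 3; do python3 -m inch '{"steps":[{"slide":[0,0,0.001],"angular":[0,0,0]},{"slide":[0,0,0],"angular":[0,0,0]}]}' | egrep 'pos|ft_'; done
```

```text
tool_pos: [0.4972, 0.0572, 0.0947]
ft_force: [-1.5, -0.1, 7.9]
tool_pos: [0.4973, 0.0573, 0.0937]
ft_force: [-1.3, -0.2, 7.5]
tool_pos: [0.4973, 0.0572, 0.0932]
ft_force: [-3.5, 0.3, 13.8]
```

```bash
python3 -m inch '{"steps":[{"slide":[0,0,0.0005],"angular":[0,0,0]},{"slide":[0,0,0],"angular":[0,0,0]}]}' | egrep 'pos|ft_';python3 -m inch '{"steps":[{"slide":[0,0,0],"angular":[0,0,-2]},{"slide":[0,0,0],"angular":[0,0,-2]},{"slide":[0,0,0],"angular":[0,0,0]}]}' | egrep 'pos|ft_|rot';python3 -c "
from h import *
go(.497,.057,.093,-3.7)"
```

```text
tool_pos: [0.4974, 0.0572, 0.0931]
ft_force: [-5.3, -0.7, 19.4]
tool_pos: [0.4977, 0.0573, 0.0931]
tool_rot: [0.965, 0.261, 0.001, -0.0]
ft_force: [-3.8, -0.2, 18.4]
t 6.5 pos [0.4977 0.0573 0.0931] tool y yaw -59.69 z [ 0.001   0.0013 -1.    ]
turn [ 1.000e-02 -1.000e-01 -5.599e+01] slide now [-0.0007 -0.0001  0.0001] after turn [-0.0004 -0.0006  0.0001]
F [-3.82 -0.24 18.44] Tq [-0.05  1.16 -0.04] q [-0.63  0.61  0.55  2.06 -0.55  0.61 -0.75] grip 0.0134 45.0
```

```bash
python3 -m inch '{"steps":[{"slide":[0,0,0],"angular":[0,0,-3]},{"slide":[0,0,0],"angular":[0,0,-3]},{"slide":[0,0,0],"angular":[0,0,-3]},{"slide":[0,0,0],"angular":[0,0,-3]},{"slide":[0,0,0],"angular":[0,0,-3]},{"slide":[0,0,0],"angular":[0,0,-3]}]}' | egrep 'pos|ft_|rot';python3 -c "
from h import *
go(.497,.057,.093,-3.7)"
```

```text
tool_pos: [0.4983, 0.0577, 0.0932]
tool_rot: [0.912, 0.41, 0.001, -0.0]
ft_force: [-2.3, 1.1, 15.4]
t 7.1 pos [0.4983 0.0577 0.0932] tool y yaw -41.62 z [ 0.0023  0.0014 -1.    ]
turn [  0.09  -0.13 -37.92] slide now [-0.0014 -0.0005  0.0002] after turn [-0.0008 -0.0012  0.0002]
F [-2.34  1.11 15.36] Tq [ 0.16  0.71 -0.11] q [-0.57  0.59  0.46  2.06 -0.47  0.59 -0.51] grip 0.0137 45.0
```

```bash
python3 -m inch '{"steps":[{"slide":[-0.0005,0,0.0003],"angular":[0,0,-4]},{"slide":[0,0,0],"angular":[0,0,-4]},{"slide":[0,0,0],"angular":[0,0,-4]},{"slide":[0,0,0],"angular":[0,0,-4]},{"slide":[0,0,0],"angular":[0,0,-4]}]}' | egrep 'pos|ft_|rot';python3 -c "
from h import *
go(.497,.057,.093,-3.7)"
```

```text
tool_pos: [0.4974, 0.0575, 0.0931]
tool_rot: [0.827, 0.562, 0.001, -0.0]
ft_force: [-5.6, 1.0, 21.5]
t 7.6 pos [0.4974 0.0575 0.0931] tool y yaw -21.59 z [ 0.0011  0.0019 -1.    ]
turn [  0.04  -0.12 -17.89] slide now [-0.0007 -0.0002  0.0001] after turn [-0.0006 -0.0004  0.0001]
F [-5.56  1.   21.53] Tq [ 0.22  1.26 -0.22] q [-0.5   0.57  0.37  2.05 -0.37  0.58 -0.24] grip 0.0132 45.1
```

```bash
python3 -m inch '{"steps":[{"slide":[0,0,0],"angular":[0,0,-4]},{"slide":[0,0,0],"angular":[0,0,-4]},{"slide":[0,0,0],"angular":[0,0,-4]},{"slide":[0,0,0],"angular":[0,0,-4]},{"slide":[0,0,0],"angular":[0,0,-2]},{"slide":[0,0,0],"angular":[0,0,0]}]}' | egrep 'pos|ft_|rot';python3 -c "
from h import *
go(.497,.057,.093,-3.7)
cv2.imwrite('pics/e.png',cv2.resize(eyes.camera('side')[170:260,240:360],(600,450),interpolation=2))"
```

```text
tool_pos: [0.4966, 0.0576, 0.0931]
tool_rot: [0.729, 0.684, 0.0, -0.001]
ft_force: [-6.4, 2.7, 24.0]
t 8.2 pos [0.4966 0.0576 0.0931] tool y yaw -3.69 z [-6.e-04  2.e-03 -1.e+00]
turn [-0.04 -0.11  0.01] slide now [-0.0006  0.0005  0.0001] after turn [-0.0006  0.0005  0.0001]
F [-6.38  2.7  24.  ] Tq [ 0.16  1.65 -0.1 ] q [-0.43  0.56  0.29  2.05 -0.29  0.57 -0.01] grip 0.0135 45.1
```

View pics/e.png

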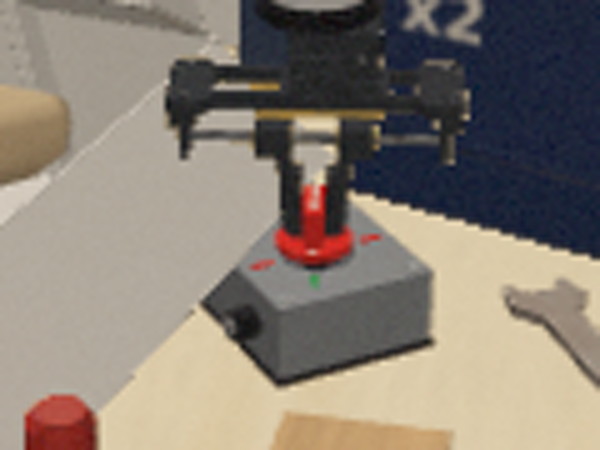

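The picture shows the wing turned and pointing at the green mark (315,280) in the crop. I'll let it up and lift.

```bash
python3 -m inch '{"steps":[{"slide":[0,0,-0.002],"angular":[0,0,0]},{"slide":[0,0,-0.002],"angular":[0,0,0]},{"slide":[0,0,-0.002],"angular":[0,0,0]},{"slide":[0,0,-0.002],"angular":[0,0,0]},{"slide":[0,0,-0.003],"angular":[0,0,0]},{"slide":[0,0,-0.003],"angular":[0,0,0]}]}' | egrep 'pos|ft_|rot|wid'; python3 -m inch '{"steps":[{"slide":[0,0,-0.003],"angular":[0,0,0]},{"slide":[0,0,-0.003],"angular":[0,0,0]}]}' | egrep 'pos|ft_|rot|wid'
```

```text
tool_pos: [0.4961, 0.057, 0.1053]
tool_rot: [0.73, 0.684, -0.001, -0.0]
ft_force: [-0.9, 0.6, -3.0]
gripper_width: 0.0138
tool_pos: [0.4962, 0.057, 0.1115]
tool_rot: [0.73, 0.684, -0.0, -0.0]
ft_force: [-1.7, 2.0, -3.2]
gripper_width: 0.0138
```

```bash
python3 -m inch '{"steps":[{"slide":[0,0,-0.02],"angular":[0,0,0]},{"slide":[0,0,-0.03],"angular":[0,0,0]},{"slide":[0,0,-0.03],"angular":[0,0,0]},{"slide":[0,0,-0.02],"angular":[0,0,0]},{"slide":[0.015,-0.002,0],"angular":[0,0,0]},{"slide":[0.03,-0.005,0],"angular":[0,0,0]},{"slide":[0.03,-0.005,0],"angular":[0,0,0]},{"slide":[0.03,-0.005,0],"angular":[0,0,0]},{"slide":[0.03,-0.005,0],"angular":[0,0,0]},{"slide":[0.03,-0.005,0],"angular":[0,0,0]},{"slide":[0.03,0,0],"angular":[0,0,0]},{"slide":[0.0165,0,0],"angular":[0,0,0]},{"slide":[0,0,0],"angular":[0,0,0]},{"slide":[0,0,0],"angular":[0,0,0]}]}' | egrep 'pos|ft_|rot|wid'; python3 -c "
from h import *
go(.4828,.2698,.14,-3.7)
cv2.imwrite('pics/f.png',np.hstack([cv2.resize(eyes.camera('top')[190:310,160:280],(400,400),interpolation=2),cv2.resize(eyes.camera('side')[170:290,240:360],(400,400),interpolation=2)]))"
```

```text
tool_pos: [0.4839, 0.2682, 0.2115]
tool_rot: [0.73, 0.683, -0.0, 0.001]
ft_force: [0.6, -0.5, -0.8]
gripper_width: 0.0138
t 10.45 pos [0.4839 0.2682 0.2115] tool y yaw -3.77 z [ 2.0e-04 -1.4e-03 -1.0e+00]
turn [ 0.02  0.08 -0.07] slide now [ 0.0017 -0.0012  0.0715] after turn [ 0.0016 -0.0012  0.0715]
F [ 0.61 -0.5  -0.82] Tq [-0.07  0.07  0.02] q [-0.84  0.44  0.32  1.85 -0.18  0.87 -0.5 ] grip 0.0138 45.0
```

View pics/f.png

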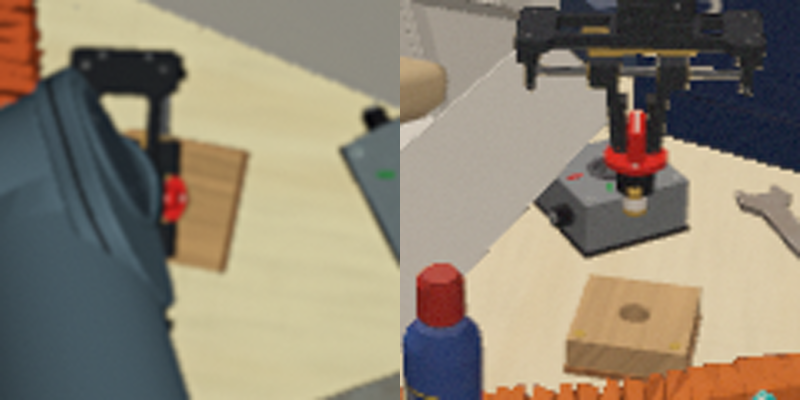

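```bash
python3 -c "
from h import *
print(proj('side',(.4839,.2682,.1325)),'expect 310.5,233ish'); print(proj('side',(.4828,.2698,.035)),'hole 310.2,263.9')"
python3 -m inch '{"steps":[{"slide":[0.0016,-0.0012,0.02],"angular":[0,0,0]},{"slide":[0,0,0.03],"angular":[0,0,0]},{"slide":[0,0,0.03],"angular":[0,0,0]},{"slide":[0,0,0.01],"angular":[0,0,0]},{"slide":[0,0,0],"angular":[0,0,0]},{"slide":[0,0,0],"angular":[0,0,0]}]}' | egrep 'pos|ft_|rot|wid'; python3 -c "
from h import *
go(.4828,.2698,.092,-3.7)
cv2.imwrite('pics/g.png',cv2.resize(eyes.camera('side')[200:290,255:375],(800,600),interpolation=2))"
```

```text
[309.72041306 234.00749378] expect 310.5,233ish
[309.39431515 263.54467846] hole 310.2,263.9
tool_pos: [0.4833, 0.2711, 0.1227]
tool_rot: [0.73, 0.683, 0.001, 0.0]
ft_force: [-0.1, 0.5, -1.2]
gripper_width: 0.0139
t 11.15 pos [0.4833 0.2711 0.1227] tool y yaw -3.77 z [ 1.3e-03  4.0e-04 -1.0e+00]
turn [ 0.07 -0.03 -0.07] slide now [-0.0013 -0.0004  0.0307] after turn [-0.0013 -0.0004  0.0307]
F [-0.06  0.52 -1.2 ] Tq [-0.04  0.08 -0.01] q [-0.8   0.57  0.28  1.9  -0.23  0.69 -0.45] grip 0.0139 45.0
```

View pics/g.png

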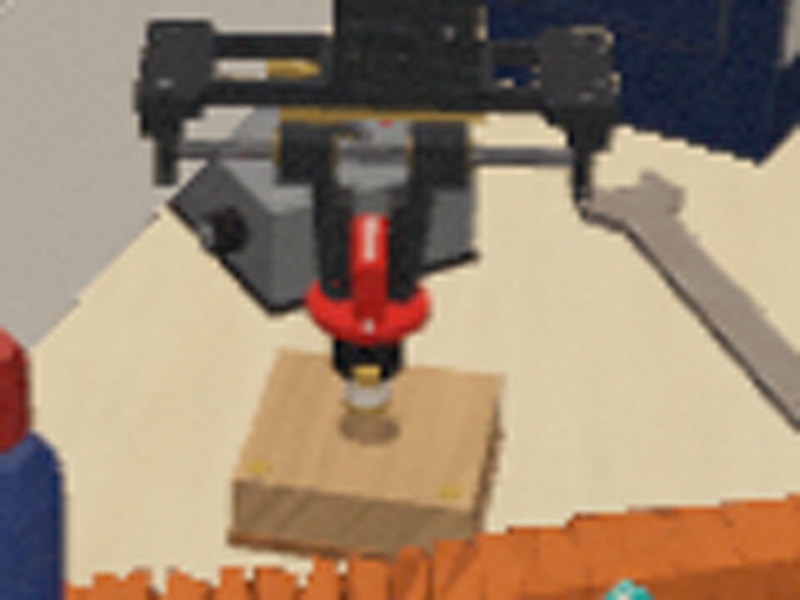

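The fuse (367,405) hangs right over the hole (369,428). I'll lower it gently.

```bash
python3 -m inch '{"steps":[{"slide":[-0.001,0,0.004],"angular":[0,0,0]},{"slide":[0,0,0.004],"angular":[0,0,0]},{"slide":[0,0,0.003],"angular":[0,0,0]},{"slide":[0,0,0.003],"angular":[0,0,0]}]}' | egrep 'pos|ft_';  python3 -m inch '{"steps":[{"slide":[0,0,0.003],"angular":[0,0,0]},{"slide":[0,0,0.003],"angular":[0,0,0]},{"slide":[0,0,0],"angular":[0,0,0]}]}' | egrep 'pos|ft_|rot|wid'
```

```text
tool_pos: [0.4823, 0.271, 0.1076]
ft_force: [-0.2, 1.2, -0.4]
tool_pos: [0.4821, 0.2707, 0.1012]
tool_rot: [0.73, 0.684, -0.0, -0.0]
ft_force: [-0.1, 1.3, -2.7]
gripper_width: 0.0137
```

In the hole, no resistance; on down to the shoulder.

```bash
python3 -m inch '{"steps":[{"slide":[0,0,0.003],"angular":[0,0,0]},{"slide":[0,0,0.003],"angular":[0,0,0]},{"slide":[0,0,0],"angular":[0,0,0]}]}' | egrep 'pos|ft_';  for i in 1 2 3; do python3 -m inch '{"steps":[{"slide":[0,0,0.001],"angular":[0,0,0]},{"slide":[0,0,0],"angular":[0,0,0]}]}' | egrep 'pos|ft_'; done
```

```text
tool_pos: [0.4822, 0.2707, 0.0953]
ft_force: [0.3, 2.3, -2.6]
tool_pos: [0.4823, 0.2707, 0.0946]
ft_force: [0.0, 2.3, -2.3]
tool_pos: [0.4823, 0.2706, 0.0936]
ft_force: [-1.2, 3.9, -0.6]
tool_pos: [0.4823, 0.2706, 0.0926]
ft_force: [-1.2, 3.5, -0.7]
```

```bash
python3 -m inch '{"steps":[{"slide":[0.001,0,0],"angular":[0,0,0]},{"slide":[0,0,0.001],"angular":[0,0,0]},{"slide":[0,0,0],"angular":[0,0,0]}]}' | egrep 'pos|ft_';  for i in 1 2; do python3 -m inch '{"steps":[{"slide":[0,0,0.001],"angular":[0,0,0]},{"slide":[0,0,0],"angular":[0,0,0]}]}' | egrep 'pos|ft_'; done
```

```text
tool_pos: [0.4825, 0.2712, 0.0924]
ft_force: [-3.0, 1.2, 8.7]
tool_pos: [0.4825, 0.2713, 0.0923]
ft_force: [-6.0, 0.2, 19.7]
tool_pos: [0.4826, 0.2714, 0.0922]
ft_force: [-8.3, -1.7, 30.0]
```

```bash
python3 -m inch '{"steps":[{"slide":[0,0,-0.0015],"angular":[0,0,0]},{"slide":[0,0,-0.001],"angular":[0,0,0]},{"slide":[0,0,0],"angular":[0,0,0]}]}' | egrep 'pos|ft_'; python3 -m inch '{"steps":[{"slide":[0,0,0],"angular":[0,0,0]},{"slide":[0,0,0],"angular":[0,0,0]},{"slide":[0,0,0],"angular":[0,0,0]},{"slide":[0,0,0],"angular":[0,0,0]},{"slide":[0,0,0],"angular":[0,0,0]}]}' 0.5 | egrep 'pos|ft_|wid|fing'; python3 -m inch '{"steps":[{"slide":[0,0,-0.01],"angular":[0,0,0]},{"slide":[0,0,-0.02],"angular":[0,0,0]},{"slide":[0,0,-0.03],"angular":[0,0,0]},{"slide":[0,0,-0.03],"angular":[0,0,0]},{"slide":[0,0,-0.03],"angular":[0,0,0]},{"slide":[0,0,0],"angular":[0,0,0]},{"slide":[0,0,0],"angular":[0,0,0]},{"slide":[0,0,0],"angular":[0,0,0]}]}' | egrep 'pos|ft_|wid'
python3 -c "
from h import *
cv2.imwrite('pics/i.png',cv2.resize(eyes.camera('side')[200:320,230:390],(800,600),interpolation=2))"
```

```text
tool_pos: [0.4824, 0.2711, 0.0924]
ft_force: [-1.7, 0.7, 7.1]
tool_pos: [0.4824, 0.2712, 0.092]
ft_force: [-1.5, 0.1, -1.2]
gripper_width: 0.0438
finger_force: 0.0
tool_pos: [0.4817, 0.2712, 0.2115]
ft_force: [-0.1, 0.4, 0.3]
gripper_width: 0.0442
```

View pics/i.png

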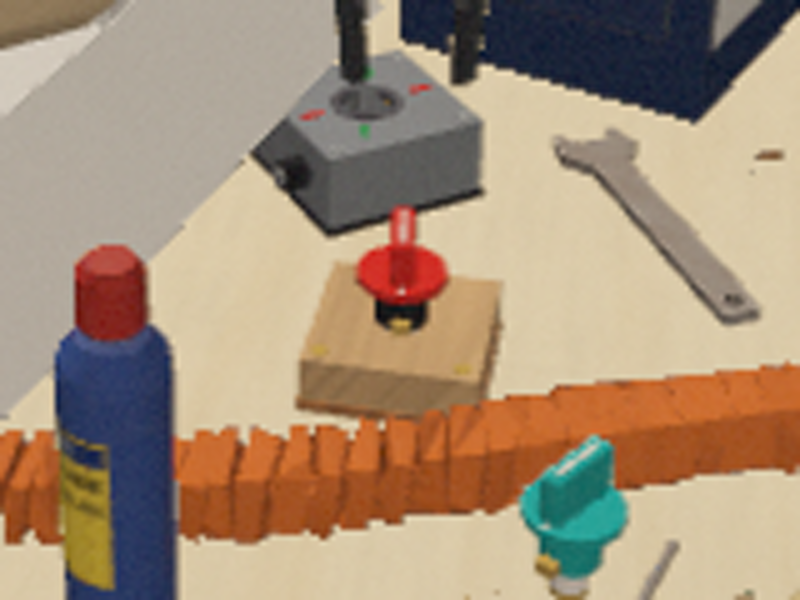

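The carrier stands upright at (403,280), shoulder on the block; the can stands and the gripper is clear.

```bash
python3 -c "
from plant import bot
print(bot.hand_in())"
```

```text
the job is handed in; nothing more can be done
None
```

The carrier was pushed to the bottom, turned to the green mark and lifted out; it now stands upright and released in the parking block with its shoulder on the wood, the spray can is still standing, and the job is handed in (no verdict was returned).

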